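Set the lamp leg to its mark and clamp it for a solar cell exposure

TASK

Get the solar cell test bench ready for an exposure: first swing the exposure timer's sprung winding lever to its stop and let it spring back, then slide the spring-loaded lamp leg along its bar until its pointer stands at the rider on the scale, and with the leg kept there squeeze its cam lever fully closed, not before it is at the mark. Finish still gripping the leg and the closed lever with the pointer at the mark, because the spring pulls the leg back until I have tightened the lock screw. Leave the rider and everything else on the desk where it is.

Things in the scene. Friction and masses are not known exactly. Their poses are not given: they have to be found in the camera images.
- bench: Fixed test bench: grey base plate 140 x 400 mm, 12 mm thick, with a steel bar along its y axis 72 mm up between two aluminium end blocks (top 97 mm). Origin on the table under the bar's middle; x across, y along the bar, z up. An aluminium scale strip with ticks lies along the +x edge (x = 55 to 81 mm, top 26 mm).
- leg: Sliding lamp leg: a sleeve that slides only along the bench's y, 0 to 170 mm from its spring-home end (toward -y) where it starts; the spring pulls it home with 3 N there, 0.2 N more per 10 mm. Origin at table height under the clamp's middle, axes as the bench's. Collar x -22..22, y -30..30, z 47..99 mm; a 64 mm lamp head hangs at x -118 (z 64..98), a pointer arm at +x (z 55).
- clamp (a point): Top centre of the black clamp tower on the leg's collar (leg frame 0, 0, 141 mm). Tower: x -13..13, y -22..36, z 99..141 mm. The cam lever stands at its +x face. Fingers coming from above, one at -x and one at +x of tower and lever, tips about 113 mm above the table, touch nothing else.
- handle (a point): Middle of the steel cross handle, a round bar 14 mm thick along x through the tower (leg frame x -61..69, y 29, z 128 mm). Fingers that straddle the tower at y below 22 mm push the leg toward +y by it, without squeezing.
- pointer (a point): Tip of the pointer arm on the leg, a steel blade 3 mm wide over the scale strip (leg frame: x 85, y 0, z 58 mm). It moves with the leg.
- mark (a point): Top of the thin upright fin (3 mm) in the middle of the dark steel rider that sits on the scale strip, 14 mm wide along the scale: the length mark. Its y axis runs along the bar like the bench's. The rider is set anew each time, 50 to 120 mm toward the bench's +y from the pointer's start. It is stiff (10 N) but can be shoved: do not touch it.
- cam_lever (a joint): Cam lever angle, rad: 0 = closed, upright and flat on the tower's +x face; 0.38 = fully open, top leaning out to +x; starts above 0.33. Steel plate 7 mm thick, 36 wide along y, 46 long, hinged at its lower edge (leg frame x 18, z 102 mm). Stays where it is left; about 3 N at its top moves it.
- cam_tip (a point): Middle of the cam lever's upper end (leg frame when closed: x 18, y 0, z 148 mm). Tower and lever measure 52 mm across x when open, 35 mm when closed (x -13 to 22): a gripper closing along x from above, centred at x = 4 mm and opened 75 mm or more, squeezes the lever shut; 10 N is enough.
- timer: Fixed exposure timer: grey box 80 x 80 mm, 50 mm high, a white dial on its -x side, the winding lever on top. Origin under its centre. It stands at the left or the right end of the bench, its place exchanged with the meter's.
- wind_hinge (a point): On the winding lever's upright hinge axis, in the centre of the timer's top, 57 mm up.
- wind_knob (a point): Top centre of the black round knob at the winding lever's end: 16 mm thick, from 61 to 93 mm above the table, 52 mm from the hinge axis. It moves with the lever.
- wind_lever (a joint): Angle of the winding lever, rad: 0 = at rest, pointing 0.55 rad to the left of the timer's +x axis; grows as it swings clockwise seen from above, to the stop at 1.1. A spring returns it when let go; about 1 N at the knob at rest, 3 N at the stop.
- cell: Bystander: glass solar cell 50 x 62 mm with a violet film, two black binder clips, 21 mm high, lying under the lamp's path.
- clip_a: Bystander: black binder clip 32 mm wide, 21 mm high.
- clip_b: Bystander: black binder clip 40 mm wide, 21 mm high.
- meter: Bystander: black hand multimeter 140 x 74 x 45 mm lying on its back.
- beaker: Bystander: glass beaker 68 mm wide, 85 mm high.
- dropper: Bystander: small amber bottle 40 mm wide, 85 mm high.
- slide_box: Bystander: white box of glass slides with a grey lid, 57 x 92 x 40 mm.
- driver: Bystander: screwdriver 160 mm long with a black handle.
Not all that is in view belongs to the job. Leave any orange or yellow look-alike of the timer alone.

How it is judged (in metres and radians):
On the way, in this order (a step that is already met when the one before it is completed fails the run):
1. the winding lever is swung to its stop (value of joint wind_lever above 1 rad), for 0.05 s.
2. the winding lever is let go and has sprung back (value of joint wind_lever below 0.12 rad and contact force between the fingers and timer below 0.1 N), for 0.2 s.
3. the leg is held at the mark with the cam lever still open (y of pointer in the frame of mark between -0.006 and 0.006 m and value of joint cam_lever above 0.2 rad), for 0.1 s.
At the end, for the whole second after the job is handed in: The pointer is within 7 mm of the mark along the bar, the cam lever is closed (under 0.06 rad), the fingers are gripping the leg (more than 6 N in all, more than 3 N of it on the lever), the winding lever is back at rest (under 0.12 rad), all kept up through the last second (y of pointer in the frame of mark between -0.007 and 0.007 m and value of joint cam_lever between -0.1 and 0.06 rad and contact force between the fingers and leg above 6 N and contact force between the fingers and cam_lever above 3 N and value of joint wind_lever below 0.12 rad); the arm keeps its last pose, push and grip.
It fails at once if the cam lever is closed while the pointer is more than 9 mm off the mark (value of joint cam_lever below 0.15 rad and not (y of pointer in the frame of mark between -0.009 and 0.009 m)).
It fails at once if the rider is shoved more than 4 mm (distance of mark from where it was at the start of the episode above 0.004 m).
It fails at once if a bystander is moved more than 20 mm (distance of any of cell, clip_a, clip_b, meter, beaker, dropper, slide_box, driver from where it was at the start of the episode above 0.02 m).
It also fails if it takes over 54 s, if anything falls off the work surface, if the arm or the gripper's body presses on something with over 40 N, if the wrist force passes 120 N, or if a joint passes its speed limit or range.

ROBOT

A 7-joint arm with a two-finger parallel gripper is mounted at the origin on the work surface. World frame = base frame: x ahead of the robot, y to its left, z up, the work surface at z = 0. Lengths are in mm, angles in rad, forces in N, time in s.
With the tool pointing down it reaches from about 425 to 950 mm from the base axis. Payload 4.7 kg.
Tool frame: the origin (TCP) lies between the finger pads; the fingertips stand arm.tip_extent ahead of it and the grasp point (between the pads) lies 8 mm behind it (arm.tip_extent is the distance from the TCP to the fingertips, in mm); z points along the fingers, y is the line along which they close (so a half turn about z gives the same grasp; the last joint's range is limited). The gripper opens to 85 mm and grips with 20 to 120 N. Pads are 22 mm wide; open, the fingers measure 114 mm over their backs; the gripper's body (76 mm by 85 mm) begins 54 mm behind the grasp point. The pads swing forward as they close: fully open they stand 13 mm farther back than shut.
Start: joints at [-1.343, 0.469, -0.049, 1.532, 0.024, 1.141, -0.082], TCP at [171.399, 652.893, 242.335] pointing down, gripper open.
Joint ranges: [-2.59, 2.59], [-0.33, 1.99], [-1.39, 1.29], [0.1, 2.45], [-1.04, 4.18], [0.21, 1.99], [-2.66, 2.66]. Speed limits (rad/s): [2.57, 2.57, 3.14, 3.14, 3.14, 3.14, 3.14].

INTERFACE

Orientations are given as a rotation vector (axis times angle).
In Python, from cell import arm gives the robot as it stands.
- The arm moves only by the tool send_rows, never from a script. Its argument "moves" is one flat list of numbers, 5 for each row, row after row: the shift along the tool's x, y, z in units of 30 mm (1.0 is 30 mm), then the turn about the tool's z in units of 45 degrees (1.0 is 45 degrees), then the closure, from 0 (fully open) to 1 (shut). In form: [dx, dy, dz, spin, claw, dx, dy, dz, spin, claw, ...]. A call has 1 to 20 rows; each row shifts and turns the commanded pose from where the row before left it, along the tool's axes as they then stand; what a row does not reach is not made up. A row lasts 1/12 s, in which the tool goes at most 41.7 mm and 7.16 degrees, less where a joint would pass 70% of its speed; a pose out of reach is approached as far as the arm can. A call with a number of a shift or a turn outside -1 to 1 is refused whole. A call with a gripper value outside its range is refused whole. The fingers move at their own pace and stop on an object; "force" is the grip in N (left out, the last holds). Time passes only in rows, so rows that do not move let the fingers close. It gives the time, the measured TCP pose, the force, the opening and the grip force at its end, in the units of the state.
- arm.get_state(): the state, without advancing time (a new reading comes with each control period).
- arm.grab_frame(name): name is "scene" or "top" or "wrist"; returns the picture (420x560x3 uint8, blue, green, red); there is no depth.
- arm.get_calibration(name): a dict with "intrinsics" (3x3 intrinsics, pixels), "pose" (4x4, takes a point from camera to world coordinates). Camera axes: x right, y down, z forward; pixel columns grow to the right and rows downward; lengths in mm; the calibration is good to about 2 mm. A picture is of the moment at which its call begins: read the wrist's pose just before it. get_calibration takes no time and is no camera call; for the wrist camera it gives the pose at the moment of the call.
- arm.job_done(): hands the job in; it is judged then, once.
Trained networks look in the newest picture that a camera, given by its name, has taken for a name from the list of things; names that differ only in an ending like _2 or _b are one class to them, and where a whole thing is asked for, a point or a joint stands for the part that bears it (a point fixed in the world has none). Each returns a list of dicts, best first, with "p" (0 to 1); they miss things now and then, are a little off and sometimes report something else, mostly with a low value. They report only what shows in the picture. A call takes as long as a camera call. They do not tell look-alikes from the thing itself.
- arm.search_frame(thing, camera): "centre" ([column, row] in pixels, amid what is visible of it).
- arm.tip_of(thing, camera): "centre" ([column, row] in pixels: a listed point, or the origin of a listed thing).
The state is a dict: "time": time; "joint_positions": joint angles; "qvel": joint speeds; "tau": joint torques, N m; "ee_pos": TCP position; "eef_rot": TCP orientation; "ft_force": force on the tool from outside, world axes, zero at the start; "moment": the same for the moment, N m; "gripper_width": opening from 0.0 (shut) to 1.0 (fully open); "grasp_force": force on a finger pad.
Only numpy, scipy, OpenCV 4.12 (cv2) and the standard library are available. Lean on these libraries where they do the work, as an engineer would, in place of code of your own. Each camera call takes 0.05 s, during which the arm holds its last target. There are 200 camera calls.

## Working session

There is one attempt and no reset: what is moved stays moved. The work goes in short steps, Python scripts to look and compute and a tool call to move; the robot and the scene stay as the last step left them, time stands still between calls to the robot, and variables do not carry over. Pictures are saved under pics/ and viewed, at most 10 in all, crops included, and the job is handed in when it is done.

Besides the shell and the picture viewer there is one more tool, called after ">>>" by a JSON object that holds its "method" and its "body". send_rows: Moves the arm, as the interface text tells. Shifts and turns lie within -1 to 1; 1 stands for 30 mm of shift or 45 degrees of turn. Its arguments: {"type":"object","properties":{"moves":{"type":"array"},"force":{"type":"number"}},"required":["moves"]}

```bash
mkdir -p pics; cat > h.py <<'E'
from cell import arm
import cv2, numpy as np
from scipy.spatial.transform import Rotation as R
def ray(cam,px):
    c=arm.get_calibration(cam);K=np.array(c["intrinsics"]);T=np.array(c["pose"])
    d=T[:3,:3]@np.linalg.solve(K,[px[0],px[1],1]);return T[:3,3],d
def at_z(cam,px,z):
    o,d=ray(cam,px);return o+d*(z-o[2])/d[2]
def proj(cam,p):
    c=arm.get_calibration(cam);K=np.array(c["intrinsics"]);T=np.linalg.inv(np.array(c["pose"]))
    q=K@(T[:3,:3]@np.array(p)+T[:3,3]);return q[:2]/q[2]
def tri(a,b):
    (o1,d1),(o2,d2)=a,b
    A=np.stack([d1,-d2],1);s=np.linalg.lstsq(A,o2-o1,rcond=None)[0]
    p,q=o1+d1*s[0],o2+d2*s[1];return (p+q)/2,np.linalg.norm(p-q)
def snap(cam,n):
    f=arm.grab_frame(cam);cv2.imwrite(f"pics/{n}.png",f);return f
E
python3 - <<'E'
from h import *
np.set_printoptions(precision=1,suppress=True)
s=arm.get_state();print(s,arm.tip_extent)
a=snap("top","top0");b=snap("scene","scene0")
Z=dict(bench=0,clamp=141,handle=128,pointer=58,mark=None,cam_tip=148,timer=0,wind_hinge=57,wind_knob=93)
for n,z in Z.items():
    for c in("top","scene"):
        r=arm.tip_of(n,c)[:3]
        print(n,c,[(np.round(q["centre"]),round(q["p"],2),at_z(c,q["centre"],z if z is not None else 45)) for q in r])
E
```

```text
{'time': 0.0, 'joint_positions': array([-1.3,  0.5, -0. ,  1.5,  0. ,  1.1, -0.1]), 'qvel': array([ 0., -0.,  0., -0.,  0., -0., -0.]), 'tau': array([  0. , -51. ,  -0. , -23.8,   0. ,   0. ,   0. ]), 'ee_pos': array([171.3, 652.3, 241.2]), 'eef_rot': array([-0.4, -3.1,  0. ]), 'ft_force': array([0.3, 0.4, 0.5]), 'moment': array([-0., -0.,  0.]), 'grasp_force': 0.0, 'gripper_width': 1.0007199714084527} 11.0
bench top [(array([280., 219.]), 0.86, array([511.1, -26.3,   0. ])), (array([217., 138.]), 0.54, array([770.4, 185.4,   0. ]))]
bench scene [(array([294., 227.]), 0.85, array([510.2, -23.1,   0. ])), (array([171., 209.]), 0.31, array([ 430.9, -365.3,   -0. ])), (array([187., 257.]), 0.25, array([ 607.6, -304.9,    0. ]))]
clamp top [(array([309., 212.]), 0.64, array([ 512.5, -107.6,  141. ]))]
clamp scene [(array([262., 192.]), 0.58, array([ 520.6, -108.9,  141. ]))]
handle top [(array([296., 210.]), 0.61, array([520.9, -71.2, 128. ]))]
handle scene [(array([276., 194.]), 0.97, array([516.7, -73. , 128. ]))]
pointer top [(array([303., 187.]), 0.65, array([602.5, -93.8,  58. ])), 
[... 980 characters left out ...]
 array([ 451.5, -373.2,   57. ])), (array([279., 218.]), 0.59, array([505.8, -22.1,  57. ]))]
wind_hinge scene [(array([166., 197.]), 0.85, array([ 441. , -370.4,   57. ])), (array([184., 163.]), 0.66, array([ 293.6, -335.7,   57. ])), (array([115., 186.]), 0.62, array([ 390.7, -518.9,   57. ]))]
wind_knob top [(array([434., 243.]), 0.67, array([ 436.9, -474.2,   93. ])), (array([376., 276.]), 0.66, array([ 339. , -303.9,   93. ])), (array([388., 226.]), 0.61, array([ 485.8, -340.2,   93. ]))]
wind_knob scene [(array([172., 193.]), 0.6, array([ 465.6, -347.8,   93. ])), (array([191., 161.]), 0.58, array([ 331.7, -309.4,   93. ])), (array([130., 185.]), 0.54, array([ 428.8, -464.1,   93. ]))]
```

View pics/top0.png

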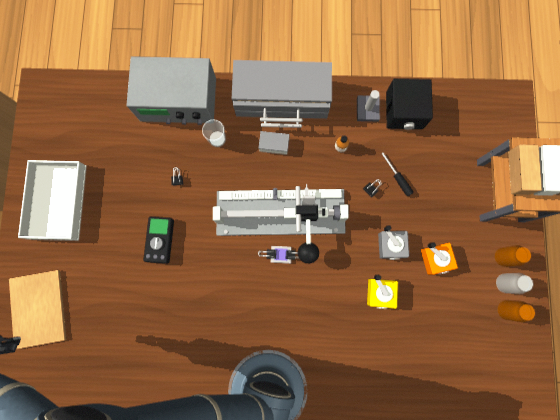

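View pics/scene0.png

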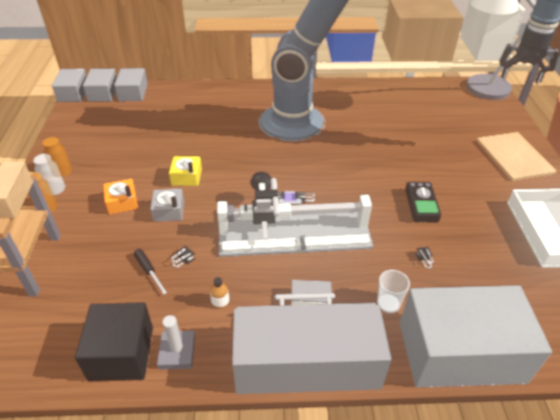

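The grey timer is at about (440,-372), with orange and yellow look-alikes beside it. The bench centre is at about (510,-24) and the rider near y≈-12. Next I'll work out the tool axes and move in for a closer look.

```bash
python3 - <<'E'
from h import *
np.set_printoptions(precision=3,suppress=True)
s=arm.get_state();M=R.from_rotvec(s["eef_rot"]).as_matrix();print(M)
T=np.array(arm.get_calibration("wrist")["pose"]);print("cam in tool",M.T@(T[:3,3]-s["ee_pos"]),"\n",M.T@T[:3,:3],arm.get_calibration("wrist")["intrinsics"])
P=s["ee_pos"]
for q in [(450,400),(490,-30)]:
    d=np.array([q[0],q[1],P[2]])-P;print(M.T@d/30);P=np.array([*q,P[2]])
for n in("bench",):
  for p in [(0,0,0)]:pass
E
```

```text
[[-0.967  0.254 -0.   ]
 [ 0.254  0.967  0.   ]
 [ 0.     0.    -1.   ]]
cam in tool [  83.47     0.088 -132.437] 
 [[ 0.    -0.945 -0.326]
 [ 1.     0.    -0.   ]
 [ 0.    -0.326  0.945]] [[341.15    0.    287.694]
 [  0.    341.15  213.535]
 [  0.      0.      1.   ]]
[-11.123  -5.796  -0.001]
[ -4.929 -13.525  -0.002]
```

>>> {"method": "send_rows", "body": {"moves": [-0.93, -0.483, 0, 0, 0, -0.93, -0.483, 0, 0, 0, -0.93, -0.483, 0, 0, 0, -0.93, -0.483, 0, 0, 0, -0.93, -0.483, 0, 0, 0, -0.93, -0.483, 0, 0, 0, -0.93, -0.483, 0, 0, 0, -0.93, -0.483, 0, 0, 0, -0.93, -0.483, 0, 0, 0, -0.93, -0.483, 0, 0, 0, -0.93, -0.483, 0, 0, 0, -0.93, -0.483, 0, 0, 0]}}

```text
time: 2.0
ee_pos: [452.1, 398.6, 242.5]
eef_rot: [0.402, 3.116, 0.001]
ft_force: [0.5, 0.5, 0.2]
gripper_width: 0.995
grasp_force: 0.0
```

>>> {"method": "send_rows", "body": {"moves": [0, 0, 0, 0.15, 0, 0, 0, 0, 0.15, 0, 0, 0, 0, 0.15, 0, 0, 0, 0, 0.15, 0, 0, 0, 0, 0.15, 0, 0, 0, 0, 0.15, 0, 0, 0, 0, 0.15, 0, 0, 0, 0, 0.15, 0, 0, 0, 0, 0.15, 0, 0, 0, 0, 0.15, 0, 0, 0, 0, 0.15, 0]}}

```text
time: 2.92
ee_pos: [451.0, 399.8, 242.4]
eef_rot: [-2.207, -2.235, -0.0]
ft_force: [0.0, 0.6, -0.3]
gripper_width: 0.999
grasp_force: 0.0
```

>>> {"method": "send_rows", "body": {"moves": [-0.955, 0.2, 0, 0, 0, -0.955, 0.2, 0, 0, 0, -0.955, 0.2, 0, 0, 0, -0.955, 0.2, 0, 0, 0, -0.955, 0.2, 0, 0, 0, -0.955, 0.2, 0, 0, 0, -0.955, 0.2, 0, 0, 0, -0.955, 0.2, 0, 0, 0, -0.955, 0.2, 0, 0, 0, -0.955, 0.2, 0, 0, 0, -0.955, 0.2, 0, 0, 0, -0.955, 0.2, 0, 0, 0, -0.955, 0.2, 0, 0, 0, -0.955, 0.2, 0, 0, 0, -0.955, 0.2, 0, 0, 0, 0, 0, 0, 0, 0, 0, 0, 0, 0, 0]}}

```text
time: 4.33
ee_pos: [548.9, -30.4, 242.5]
eef_rot: [2.206, 2.236, 0.0]
ft_force: [-0.4, 0.8, 0.7]
gripper_width: 0.997
grasp_force: 0.0
```

```bash
python3 - <<'E'
from h import *
np.set_printoptions(precision=1,suppress=True)
f=arm.grab_frame("wrist");cv2.imwrite("pics/w1.png",cv2.resize(f,(784,588)))
for n,z in dict(bench=0,leg=0,clamp=141,handle=128,pointer=58,mark=48,cam_tip=145).items():
    r=arm.tip_of(n,"wrist")[:3]
    print(n,[(np.round(q["centre"]),round(q["p"],2),at_z("wrist",q["centre"],z)) for q in r])
E
```

```text
bench [(array([258., 171.]), 0.63, array([516.2, -23.2,   0. ]))]
leg [(array([258., 172.]), 0.66, array([516.1, -24. ,   0. ])), (array([265., 237.]), 0.55, array([ 523.5, -101.7,    0. ]))]
clamp [(array([253., 304.]), 0.71, array([ 522.9, -100.1,  141. ]))]
handle [(array([253., 268.]), 0.9, array([522. , -74.7, 128. ]))]
pointer [(array([345., 260.]), 0.81, array([ 609.3, -101.4,   58. ])), (array([267., 240.]), 0.32, array([529.7, -81.4,  58. ]))]
mark [(array([323., 160.]), 0.95, array([582.8,  -0.8,  48. ])), (array([259., 170.]), 0.56, array([520.8, -11.3,  48. ])), (array([328., 371.]), 0.44, array([ 602.5, -255. ,   48. ]))]
cam_tip [(array([293., 308.]), 0.98, array([ 555.1, -101.5,  145. ]))]
```

View pics/w1.png

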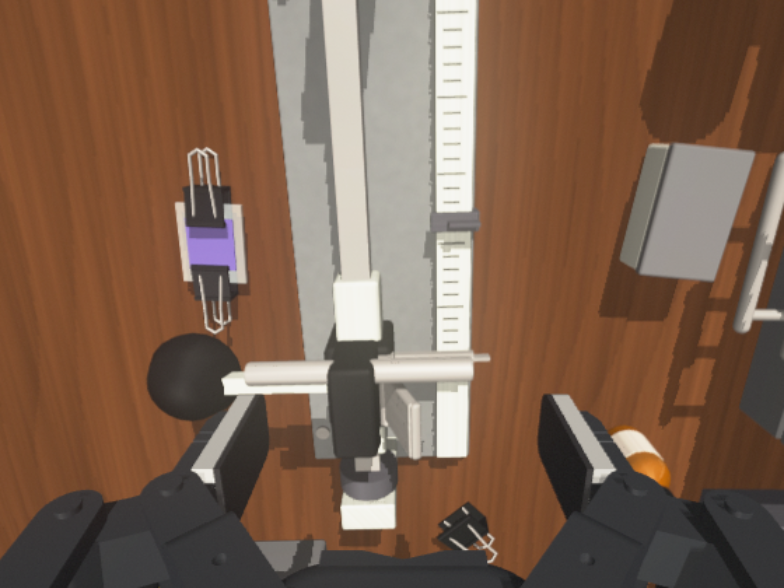

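Clear view. The rider fin is at about (326,158) native pixels and the pointer tip at about (349,255). The tower is black with the cam lever open to the right. Next I'll go to the timer for a close look.

```bash
python3 - <<'E'
from h import *
np.set_printoptions(precision=2,suppress=True)
L=lambda u,v,z:at_z("wrist",(u/1.4,v/1.4),z)
for a,b,z in [((436,5),(437,450),26),((477,5),(467,450),26),((274,5),(315,450),12)]:
    p,q=L(*a,z),L(*b,z);print(p,q,"yaw deg",np.degrees(np.arctan2(-(p-q)[0],(p-q)[1])))
print("pointer",L(488,357,58))
for z in(40,50,58):print("mark",z,L(456,216,z),L(456,221,z))
for n in("top","scene"):print(n,arm.get_calibration(n)["pose"][:3,3])
E
```

```text
[567.06 134.76  26.  ] [ 582.33 -201.75   26.  ] yaw deg 2.5991671685349527
[593.16 135.27  26.  ] [ 608.34 -201.2    26.  ] yaw deg 2.583336482702955
[460.46 135.77  12.  ] [ 473.62 -214.5    12.  ] yaw deg 2.150646679773443
pointer [613.01 -96.37  58.  ]
mark 40 [585.79   3.23  40.  ] [585.99  -0.27  40.  ]
mark 50 [584.66   4.83  50.  ] [584.86   1.44  50.  ]
mark 58 [583.76   6.12  58.  ] [583.95   2.8   58.  ]
top [ 314.77  -41.57 1355.92]
scene [1450.43 -107.93  977.1 ]
```

>>> {"method": "send_rows", "body": {"moves": [-1, -0.31, 0, 0, 0, -1, -0.31, 0, 0, 0, -1, -0.31, 0, 0, 0, -1, -0.31, 0, 0, 0, -1, -0.31, 0, 0, 0, -1, -0.31, 0, 0, 0, -1, -0.31, 0, 0, 0, -1, -0.31, 0, 0, 0, -1, -0.31, 0, 0, 0, -1, -0.31, 0, 0, 0, 0, 0, 0, 0, 1, 0, 0, 0, 0, 1]}}

```text
time: 5.73
ee_pos: [460.3, -331.7, 242.3]
eef_rot: [2.205, 2.237, -0.001]
ft_force: [0.0, 0.1, -0.1]
gripper_width: 0.747
grasp_force: 0.0
```

```bash
python3 - <<'E'
from h import *
np.set_printoptions(precision=1,suppress=True)
print(arm.get_state()["ee_pos"])
f=arm.grab_frame("wrist");cv2.imwrite("pics/w2.png",cv2.resize(f,(784,588)))
for n,z in dict(timer=0,wind_hinge=57,wind_knob=93).items():
    r=arm.tip_of(n,"wrist")[:3]
    print(n,[(np.round(q["centre"]),round(q["p"],2),at_z("wrist",q["centre"],z)) for q in r])
E
```

```text
[ 460.3 -331.7  242.3]
timer [(array([269., 211.]), 0.98, array([ 441.7, -371.3,    0. ])), (array([137., 174.]), 0.96, array([ 293.6, -330.1,    0. ])), (array([238., 312.]), 0.91, array([ 402.2, -509.1,    0. ]))]
wind_hinge [(array([263., 228.]), 0.96, array([ 438.7, -369.4,   57. ])), (array([231., 341.]), 0.89, array([ 401.8, -507.7,   57. ])), (array([112., 188.]), 0.66, array([ 293.3, -331.6,   57. ]))]
wind_knob [(array([312., 210.]), 0.95, array([ 483.7, -337.9,   93. ])), (array([258., 330.]), 0.72, array([ 436. , -463.5,   93. ])), (array([424., 151.]), 0.63, array([ 573.9, -284.9,   93. ]))]
```

View pics/w2.png

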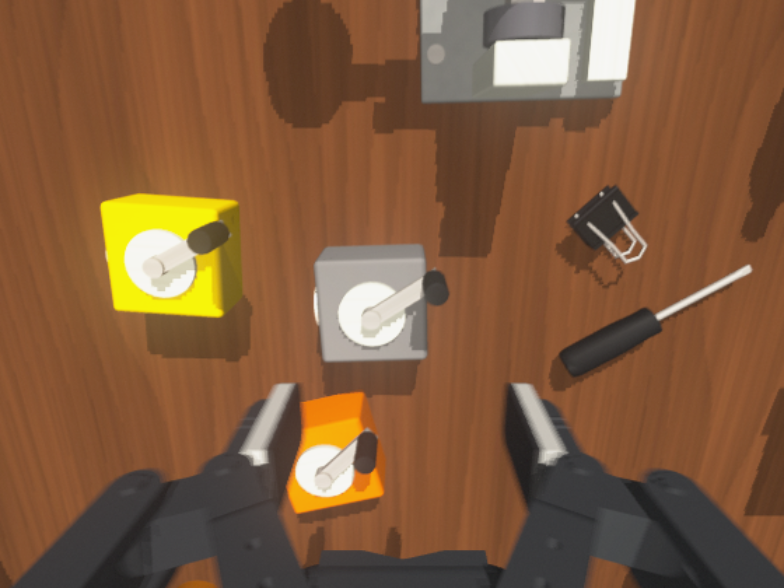

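The grey timer's hinge is at about (439,-369.5). The knob is at about (483.5,-338), native pixel (312,207). I'll push it in -y with shut fingers.

>>> {"method": "send_rows", "body": {"moves": [0.53, 0.45, 0, 0, 1, 0.53, 0.45, 0, 0, 1, 0, 0, 0.88, 0, 1, 0, 0, 0.88, 0, 1, 0, 0, 0.88, 0, 1, 0, 0, 0.88, 0, 1, 0, 0, 0.88, 0, 1, 0, 0, 0.88, 0, 1, 0, 0, 0, 0, 1, 0, 0, 0, 0, 1, 0, 0, 0, 0, 1]}}

```text
time: 6.85
ee_pos: [488.8, -297.7, 85.1]
eef_rot: [2.199, 2.241, 0.001]
ft_force: [-0.2, -0.2, -0.5]
gripper_width: -0.002
grasp_force: 0.0
```

>>> {"method": "send_rows", "body": {"moves": [-0.3, 0, 0, 0, 1, -0.3, 0, 0, 0, 1, -0.3, 0, 0, 0, 1, -0.3, 0, 0, 0, 1, -0.3, 0, 0, 0, 1, -0.3, 0, 0, 0, 1, -0.3, 0, 0, 0, 1]}}

```text
time: 7.43
ee_pos: [500.4, -358.7, 86.2]
eef_rot: [2.184, 2.238, 0.019]
ft_force: [18.2, 3.2, -4.3]
gripper_width: -0.002
grasp_force: 7.1
```

The force on the tool is +x, so I'll look before pushing further.

```bash
python3 - <<'E'
from h import *
np.set_printoptions(precision=1,suppress=True)
s=arm.get_state();print(s["ee_pos"],s["ft_force"])
f=arm.grab_frame("wrist");cv2.imwrite("pics/w3.png",cv2.resize(f,(784,588)))
for n,z in dict(timer=0,wind_hinge=57,wind_knob=93).items():
    r=arm.tip_of(n,"wrist")[:3]
    print(n,[(np.round(q["centre"]),round(q["p"],2),at_z("wrist",q["centre"],z)) for q in r])
E
```

```text
[ 500.4 -358.7   86.2] [18.2  3.2 -4.3]
timer [(array([195., 242.]), 0.83, array([ 431.3, -375.6,    0. ]))]
wind_hinge [(array([168., 286.]), 0.64, array([ 428.7, -374.7,   57. ]))]
wind_knob []
```

View pics/w3.png

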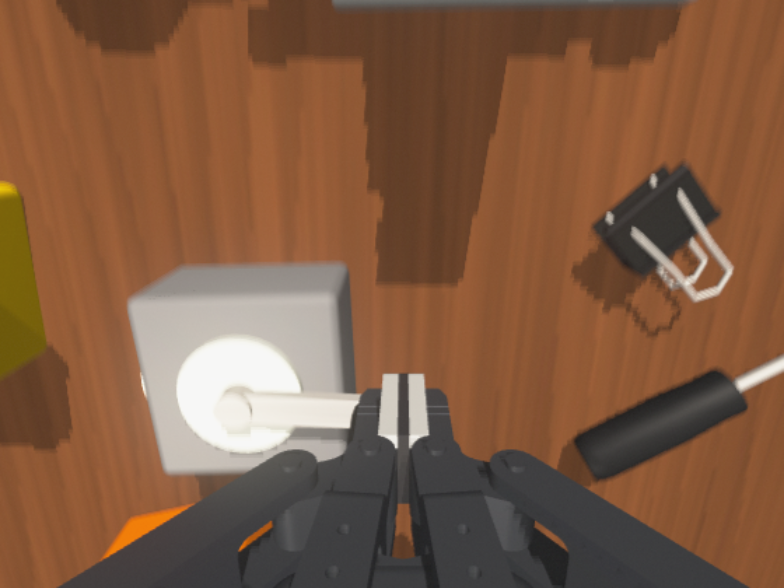

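The lever is at about 0° with the knob hidden just left of the finger, so the finger slid to the outer side. I'll back off, re-centre and follow the knob's arc.

>>> {"method": "send_rows", "body": {"moves": [0.7, 0, 0, 0, 1, 0.7, 0, 0, 0, 1, 0.66, -0.1, 0, 0, 1, 0, -0.1, 0, 0, 1, 0, 0, 0, 0, 1, 0, 0, 0, 0, 1]}}

```text
time: 8.13
ee_pos: [481.1, -300.7, 84.3]
eef_rot: [2.202, 2.239, -0.001]
ft_force: [0.2, 0.0, 0.0]
gripper_width: -0.004
grasp_force: 0.0
```

```bash
python3 - <<'E'
from h import *
np.set_printoptions(precision=1,suppress=True)
s=arm.get_state();print(s["ee_pos"],s["ft_force"])
f=arm.grab_frame("wrist");cv2.imwrite("pics/w4.png",cv2.resize(f,(784,588)))
for n,z in dict(timer=0,wind_hinge=57,wind_knob=93).items():
    r=arm.tip_of(n,"wrist")[:3]
    print(n,[(np.round(q["centre"]),round(q["p"],2),at_z("wrist",q["centre"],z)) for q in r])
E
```

```text
[ 481.1 -300.7   84.3] [0.2 0.  0. ]
timer [(array([ 20., 265.]), 0.7, array([ 292.1, -333.8,    0. ])), (array([232., 314.]), 0.57, array([ 441.5, -372.3,    0. ]))]
wind_hinge []
wind_knob [(array([286., 387.]), 0.73, array([ 482. , -344.2,   93. ]))]
```

View pics/w4.png

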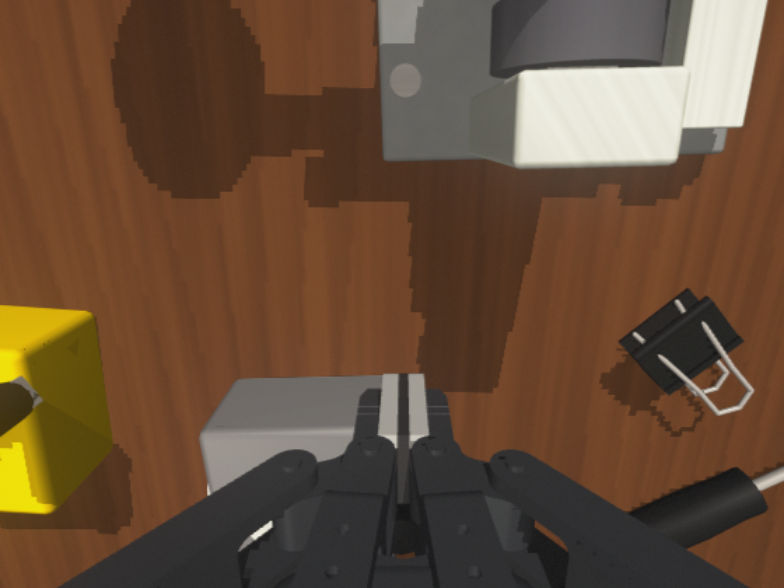

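The knob sits straight ahead of the fingers, at about (403,535) in the picture. Now the arc push.

>>> {"method": "send_rows", "body": {"moves": [-0.4, 0.03, 0, 0, 1, -0.3, 0.03, 0, 0, 1, -0.25, 0.11, 0, 0, 1, -0.25, 0.09, 0, 0, 1, -0.25, 0.05, 0, 0, 1, -0.25, 0.02, 0, 0, 1, -0.22, 0, 0, 0, 1, -0.2, -0.03, 0, 0, 1]}}

```text
time: 9.0
ee_pos: [491.9, -363.0, 83.6]
eef_rot: [-2.201, -2.241, -0.0]
ft_force: [1.6, 2.7, 0.3]
gripper_width: 0.004
grasp_force: 1.3
```

>>> {"method": "send_rows", "body": {"moves": [-0.2, -0.06, 0, 0, 1, -0.2, -0.07, 0, 0, 1, -0.15, -0.05, 0, 0, 1, -0.1, 0, 0, 0, 1, 0, 0, 0, 0, 1]}}

```text
time: 9.42
ee_pos: [486.7, -378.1, 83.5]
eef_rot: [-2.195, -2.237, -0.008]
ft_force: [0.4, 10.5, 6.1]
gripper_width: 0.001
grasp_force: 5.4
```

>>> {"method": "send_rows", "body": {"moves": [-0.1, 0, 0, 0, 1, 0, 0, 0, 0, 1]}}

```text
time: 9.58
ee_pos: [486.7, -378.4, 83.4]
eef_rot: [-2.19, -2.235, -0.012]
ft_force: [-0.5, 17.5, 9.1]
gripper_width: 0.001
grasp_force: 8.1
```

>>> {"method": "send_rows", "body": {"moves": [0.6, 0.05, 0, 0, 1, 0.6, 0, 0, 0, 1, 0.6, 0, 0, 0, 1, 0.6, 0, 0, 0, 1, 0.6, 0, 0, 0, 1, 0, 0, -1, 0, 1, 0, 0, -1, 0, 1, 0, 0, -1, 0, 1, 0, 0, -1, 0, 0.5, 0, 0, -1, 0, 0, 0, 0, -0.3, 0, 0]}}

```text
time: 10.5
ee_pos: [487.2, -298.4, 247.8]
eef_rot: [2.198, 2.233, 0.002]
ft_force: [0.8, -0.9, 0.2]
gripper_width: 0.421
grasp_force: 0.0
```

```bash
python3 - <<'E'
from h import *
np.set_printoptions(precision=1,suppress=True)
s=arm.get_state();print(s["ee_pos"],s["eef_rot"],s["time"])
f=arm.grab_frame("wrist")
for n,z in dict(wind_hinge=57,wind_knob=93).items():
    r=arm.tip_of(n,"wrist")[:3]
    print(n,[(np.round(q["centre"]),round(q["p"],2),at_z("wrist",q["centre"],z)) for q in r])
E
```

```text
[ 487.2 -298.4  247.8] [2.2 2.2 0. ] 10.5
wind_hinge [(array([238., 254.]), 0.9, array([ 437.8, -369.6,   57. ])), (array([ 93., 219.]), 0.58, array([ 294.4, -333.7,   57. ]))]
wind_knob [(array([280., 243.]), 0.96, array([ 480.4, -338.4,   93. ])), (array([117., 206.]), 0.89, array([ 338.2, -305.2,   93. ]))]
```

The stop was reached, with the force climbing to 17 N, and the knob is back at its rest position. Now to the leg.

>>> {"method": "send_rows", "body": {"moves": [0, 0, 0, -0.036, 0, 0.936, 0.234, 0, 0, 0, 0.936, 0.234, 0, 0, 0, 0.936, 0.234, 0, 0, 0, 0.936, 0.234, 0, 0, 0, 0.936, 0.234, 0, 0, 0, 0.936, 0.234, 0, 0, 0, 0.936, 0.234, 0, 0, 0, 0, 0, 0, 0, 0, 0, 0, 0, 0, 0]}}

```text
time: 11.48
ee_pos: [525.9, -94.8, 240.7]
eef_rot: [-2.163, -2.274, 0.005]
ft_force: [0.1, 0.2, -0.1]
gripper_width: 1.0
grasp_force: 0.0
```

```bash
python3 - <<'E'
from h import *
np.set_printoptions(precision=1,suppress=True)
s=arm.get_state();print(s["ee_pos"],s["eef_rot"],s["time"],s["gripper_width"])
f=arm.grab_frame("wrist");cv2.imwrite("pics/w5.png",cv2.resize(f,(784,588)))
for n,z in dict(clamp=141,handle=128,pointer=58,mark=50,cam_tip=145).items():
    r=arm.tip_of(n,"wrist")[:3]
    print(n,[(np.round(q["centre"],1),round(q["p"],2),at_z("wrist",q["centre"],z)) for q in r])
E
```

```text
[525.9 -94.8 240.7] [-2.2 -2.3  0. ] 11.4833 1.0004458945144223
clamp [(array([282.5, 230.6]), 0.57, array([ 522.6, -107.5,  141. ]))]
handle [(array([282.9, 188.3]), 0.89, array([521.7, -79.5, 128. ]))]
pointer [(array([370.8, 199.6]), 0.89, array([ 606.9, -105.8,   58. ]))]
mark [(array([360.2,  93.1]), 0.75, array([587.5,  -9.2,  50. ])), (array([281.7, 112.2]), 0.32, array([517.8, -28.7,  50. ]))]
cam_tip [(array([329.3, 235.2]), 0.66, array([ 557.6, -108.6,  145. ]))]
```

View pics/w5.png

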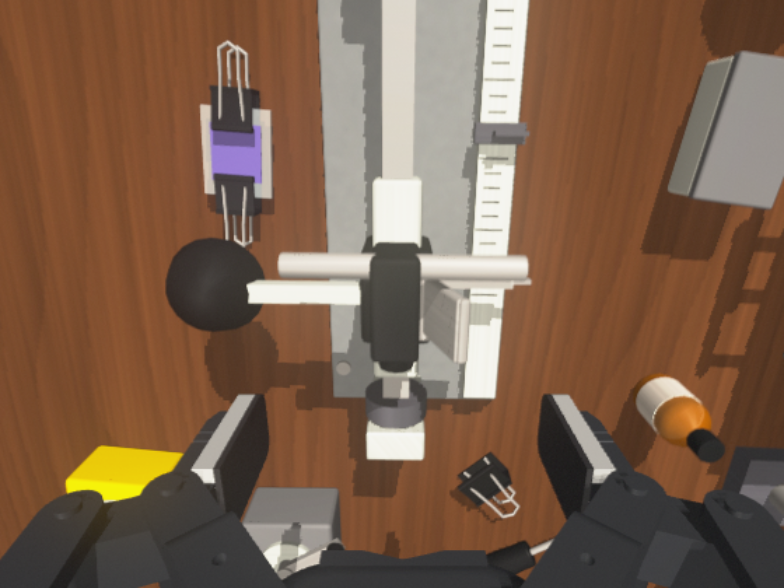

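The fingers straddle the tower line. The pointer is at about (379,202) native, the rider at (360,95). I'll back up about 13 mm, then descend to TCP z≈118.

>>> {"method": "send_rows", "body": {"moves": [-0.43, 0.04, 0, 0, 0, 0, 0, 0.8, 0, 0, 0, 0, 0.8, 0, 0, 0, 0, 0.8, 0, 0, 0, 0, 0.8, 0, 0, 0, 0, 0.6, 0, 0, 0, 0, 0.2, 0, 0, 0, 0, 0, 0, 0, 0, 0, 0, 0, 0]}}

```text
time: 12.53
ee_pos: [528.9, -109.9, 123.4]
eef_rot: [2.17, 2.271, 0.0]
ft_force: [-0.3, 0.3, 0.8]
gripper_width: 1.001
grasp_force: 0.0
```

```bash
python3 - <<'E'
from h import *
np.set_printoptions(precision=2,suppress=True)
s=arm.get_state();M=R.from_rotvec(s["eef_rot"]).as_matrix();print(s["ee_pos"],s["ft_force"],s["time"],"\n",M)
f=arm.grab_frame("wrist");cv2.imwrite("pics/w6.png",cv2.resize(f,(784,588)))
for n,z in dict(clamp=141,handle=128,pointer=58,mark=50,cam_tip=145).items():
    r=arm.tip_of(n,"wrist")[:3]
    print(n,[(np.round(q["centre"],1),round(q["p"],2),M.T@(at_z("wrist",q["centre"],z)-s["ee_pos"])) for q in r])
E
```

```text
[ 528.9  -109.91  123.41] [-0.35  0.27  0.81] 12.5333 
 [[-0.05  1.    0.  ]
 [ 1.    0.05 -0.  ]
 [-0.    0.   -1.  ]]
clamp [(array([269.8, 309.5]), 0.96, array([  4.  ,  -5.76, -17.6 ]))]
handle [(array([266.6, 228.8]), 0.73, array([33.45, -7.23, -4.61]))]
pointer []
mark [(array([395. ,  65.4]), 0.85, array([100.7 ,  60.69,  73.41]))]
cam_tip [(array([358.5, 315.2]), 0.92, array([  5.04,  28.19, -21.57])), (array([362.9, 402.8]), 0.66, array([-39.09,  33.12, -21.56]))]
```

View pics/w6.png

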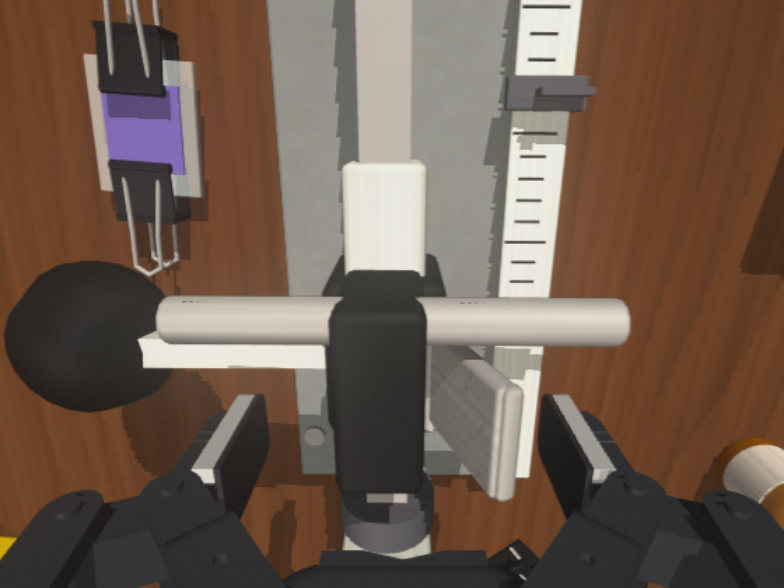

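The tower centre is at tool (4,-6) and the fin at tool (≈100,61), so the travel is about 96 mm. The handle hides the pointer from this viewpoint. I'll push about 85 mm first, then check with the fixed cameras.

>>> {"method": "send_rows", "body": {"moves": [0.2, -0.05, 0.12, 0, 0, 0.3, 0, 0, 0, 0, 0.3, 0, 0, 0, 0, 0.3, 0, 0, 0, 0, 0.3, 0, 0, 0, 0, 0.3, 0, 0, 0, 0, 0.3, 0, 0, 0, 0, 0.3, 0, 0, 0, 0, 0.3, 0, 0, 0, 0, 0.3, 0, 0, 0, 0, 0.3, 0, 0, 0, 0, 0.1, 0, 0, 0, 0, 0, 0, 0, 0, 0, 0, 0, 0, 0, 0]}}

```text
time: 14.0
ee_pos: [522.3, -10.1, 119.2]
eef_rot: [-2.169, -2.273, 0.0]
ft_force: [1.2, -3.3, -2.5]
gripper_width: 1.001
grasp_force: 2.1
```

```bash
python3 - <<'E'
from h import *
np.set_printoptions(precision=2,suppress=True)
s=arm.get_state();M=R.from_rotvec(s["eef_rot"]).as_matrix();print(s["ee_pos"],s["ft_force"],s["time"])
fs={c:arm.grab_frame(c) for c in("wrist","top","scene")}
for c in fs:
  for n,z in dict(clamp=141,handle=128,pointer=58,mark=50,cam_tip=145).items():
    r=arm.tip_of(n,c)[:2]
    print(c,n,[(np.round(q["centre"],1),round(q["p"],2),M.T@(at_z(c,q["centre"],z)-s["ee_pos"])) for q in r])
a=cv2.resize(fs["scene"][180:260,240:340],(800,640),interpolation=cv2.INTER_CUBIC)[:590]
cv2.imwrite("pics/s7.png",a);cv2.imwrite("pics/w7.png",fs["wrist"])
cv2.imwrite("pics/t7.png",cv2.resize(fs["top"][170:240,240:330],(720,560),interpolation=cv2.INTER_CUBIC))
E
```

```text
[522.34 -10.13 119.19] [ 1.16 -3.26 -2.52] 14.0
wrist clamp [(array([277.3, 349.9]), 0.73, array([-12.24,  -3.37, -21.81]))]
wrist handle [(array([275.6, 270. ]), 0.97, array([16.44, -4.14, -8.81]))]
wrist pointer [(array([417.1, 257.8]), 0.81, array([-12.96,  81.95,  61.18]))]
wrist mark [(array([385.9, 230. ]), 0.94, array([ 2.65, 63.07, 69.18]))]
wrist cam_tip [(array([365.6, 357.4]), 0.81, array([-12.31,  30.95, -25.82]))]
top clamp [(array([280.4, 209.2]), 0.78, array([-17.16,  -4.29, -21.81]))]
top handle [(array([283.8, 253.2]), 0.63, array([ -23.83, -127.32,   -8.8 ]))]
top pointer []
top mark []
top cam_tip []
scene clamp [(array([297. , 190.4]), 0.72, array([ -9.78,  -4.44, -21.81]))]
scene handle [(array([308.5, 194.6]), 0.7, array([19.62, -0.71, -8.82]))]
scene pointer [(array([299.9, 237.1]), 0.93, array([-9.07, 79.42, 61.18])), (array([219.1, 303.6]), 0.74, array([-211.62,  265.45,   61.17]))]
scene mark [(array([304. , 238.7]), 0.61, array([ 1.81, 78.38, 69.18])), (array([294.5, 229.1]), 0.47, array([-18.57,  43.05,  69.18]))]
scene cam_tip [(array([296.3, 197. ]), 0.47, array([-14.87,  24.21, -25.82])), (array([146.9, 273.8]), 0.35, array([-357.52,  239.08,  -25.82]))]
```

View pics/s7.png

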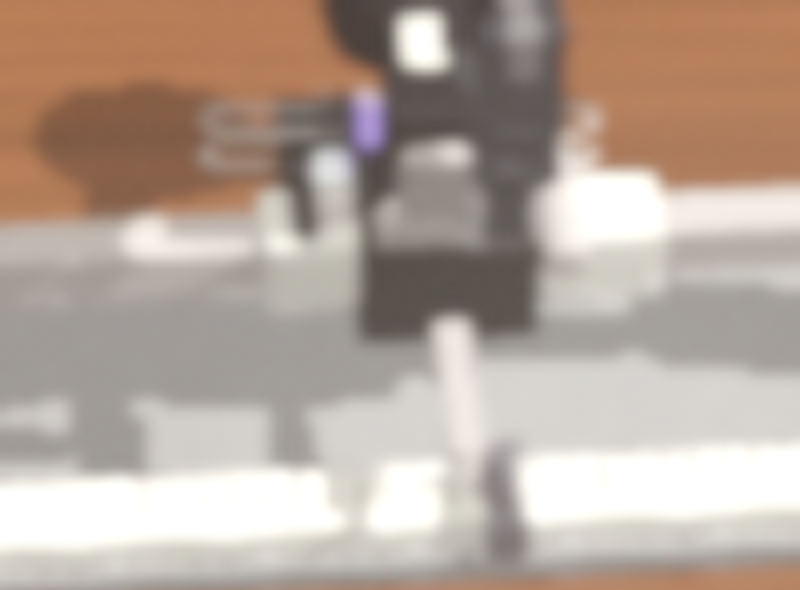

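The pointer tip is at about crop (475,455) and the rider at about (502,460) in the scene image, so roughly 10–13 mm are left. I'll compute it from the sub-pixel positions.

```bash
python3 - <<'E'
from h import *
np.set_printoptions(precision=1,suppress=True)
s=arm.get_state();M=R.from_rotvec(s["eef_rot"]).as_matrix()
u=np.array([-np.sin(np.radians(2.6)),np.cos(np.radians(2.6))])
rel=lambda c,px,z:(at_z(c,px,z)[:2]-s["ee_pos"][:2])@u
print("ptr",rel("scene",(240+475/8,180+452/8),58),"fin",[rel("scene",(240+x/8,180+y/8),z) for x,y,z in((502,450,46),(502,500,30),(508,540,30))])
f=cv2.cvtColor(arm.grab_frame("scene"),6).astype(int);print(f[232:250,292:312])
w=cv2.cvtColor(arm.grab_frame("wrist"),6).astype(int);print(w[216:272:2,372:440:3])
E
```

```text
ptr -9.332229865395947 fin [np.float64(1.068948255197722), np.float64(0.894431766265273), np.float64(0.7763553737803495)]
[[213 212 213 218 226 235 236 231 222 216 213 213 213 213 213 212 212 213
  212 212]
 [212 212 214 219 228 235 237 232 223 215 211 210 209 211 212 212 212 212
  212 212]
 [212 212 212 216 225 235 237 233 222 210 204 200 202 208 211 212 212 212
  212 212]
 [212 212 211 211 220 230 235 230 216 197 186 184 191 204 212 215 215 215
  215 215]
 [215 215 214 211 212 219 224 218 199 178 169 174 190 210 223 229 232 233
  232 233]
 [234 236 233 223 212 210 214 206 183 161 159 172 200 227 242 250 254 254
  254 254]
 [254 254 250 234 216 210 211 200 171 147 149 170 205 239 254 255 255 255
  255 255]
 [255 254 244 226 211 209 207 193 163 138 142 164 205 244 255 255 255 255
  255 255]
 [254 251 236 215 203 204 202 185 158 137 138 159 200 242 255 255 255 255
  255 255]
 [255 254 243 219 201 204 203 188 162 140 135 152 192 235 254 255 255 255
  255 255]
 [255 255 251 225 206 207 210 200 176 147 134 146 182 227 254 255 255 255
  255 255]
 [255 255 254 230 213 212 214 208 186 156 1
[... 2569 characters left out ...]
154 154 154 153 152]
 [171 171 171 170 171 170 169 168 168 169 169 169 168 168 168 168 167 166
  167 167 165 164 165]
 [181 182 181 182 181 180 181 180 181 180 179 182 180 180 179 179 178 178
  179 178 178 176 176]
 [194 193 194 193 194 193 193 193 192 193 192 191 191 191 192 191 191 192
  190 192 191 191 190]
 [202 202 203 203 203 201 202 201 201 202 202 202 202 202 203 202 201 200
  201 200 202 200 200]
 [211 211 211 211 211 210 210 210 210 211 210 210 210 210 210 210 209 210
  209 209 209 208 208]
 [217 217 217 217 216 217 217 217 217 217 218 217 217 218 218 218 218 216
  216 216 216 217 217]
 [215 215 215 215 216 216 217 217 217 217 217 218 218 217 217 217 218 217
  218 218 219 219 219]]
```

Both cameras agree: the pointer is at about -10.5 and the fin at about +1 along the bar (tool x). About 11 mm remain.

>>> {"method": "send_rows", "body": {"moves": [0.1, 0, 0, 0, 0, 0.1, 0, 0, 0, 0, 0.1, 0, 0, 0, 0, 0.07, 0, 0, 0, 0, 0, 0, 0, 0, 0, 0, 0, 0, 0, 0, 0, 0, 0, 0, 0]}}

```text
time: 15.58
ee_pos: [521.9, 0.6, 119.2]
eef_rot: [-2.169, -2.272, -0.0]
ft_force: [1.9, -4.8, -3.2]
gripper_width: 0.995
grasp_force: 2.2
```

```bash
python3 - <<'E'
from h import *
np.set_printoptions(precision=1,suppress=True)
s=arm.get_state();M=R.from_rotvec(s["eef_rot"]).as_matrix();print(s["ee_pos"],s["ft_force"],s["time"])
fs={c:arm.grab_frame(c) for c in("wrist","scene")}
for c in fs:
  for n,z in dict(clamp=141,handle=128,pointer=58,mark=46,cam_tip=145).items():
    r=arm.tip_of(n,c)[:2]
    print(c,n,[(np.round(q["centre"],1),round(q["p"],2),M.T@(at_z(c,q["centre"],z)-s["ee_pos"])) for q in r])
a=cv2.resize(fs["scene"][215:255,285:325],(400,400),interpolation=cv2.INTER_CUBIC)
b=cv2.resize(fs["wrist"][200:300,350:450],(400,400),interpolation=cv2.INTER_CUBIC)
cv2.imwrite("pics/c8.png",np.hstack([a,b]))
E
```

```text
[521.9   0.6 119.2] [ 1.9 -4.8 -3.2] 15.5833
wrist clamp [(array([277.7, 348.7]), 0.81, array([-11. ,  -3.2, -21.8]))]
wrist handle [(array([278.2, 271.9]), 0.74, array([16.2, -3.2, -8.8]))]
wrist pointer [(array([417.3, 258. ]), 0.78, array([-12.3,  82.1,  61.2])), (array([131.2, 239.8]), 0.62, array([ -0.1, -96.1,  61.2]))]
wrist mark [(array([381.2, 245.6]), 0.65, array([-9.3, 62.2, 73.2]))]
wrist cam_tip [(array([363.7, 358. ]), 0.75, array([-11.9,  30.2, -25.8]))]
scene clamp [(array([300.1, 189.8]), 0.89, array([-12.5,  -6.2, -21.8])), (array([298. , 229.9]), 0.51, array([-33.5, 132.5, -21.8]))]
scene handle [(array([312.9, 190.7]), 0.56, array([ 22. , -14.7,  -8.8]))]
scene pointer [(array([304. , 241.1]), 0.8, array([-11.1,  93.7,  61.2])), (array([184. , 256.4]), 0.36, array([-307.1,  120.8,   61.2]))]
scene mark [(array([300.3, 238.6]), 0.54, array([-17.6,  73.6,  73.2]))]
scene cam_tip [(array([302.5, 198. ]), 0.41, array([-10.7,  29. , -25.8]))]
```

View pics/c8.png

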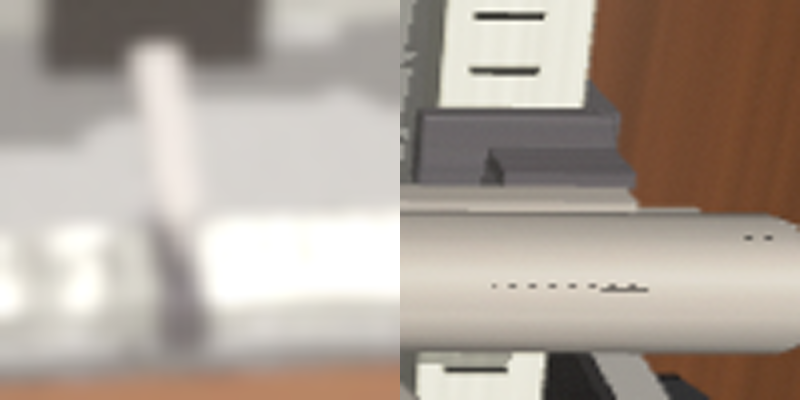

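The pointer stands at the rider: its line meets the rider within about 1–2 mm in the left view, and the fin is visible right beside the pointer in the right one. Lever still open, so I'll squeeze now.

>>> {"method": "send_rows", "body": {"moves": [0, 0, 0, 0, 0.2, 0, 0, 0, 0, 0.3, 0, 0, 0, 0, 0.4, 0, 0, 0, 0, 0.5, 0, 0, 0, 0, 0.6, 0, 0, 0, 0, 0.8, 0, 0, 0, 0, 1, 0, 0, 0, 0, 1, 0, 0, 0, 0, 1, 0, 0, 0, 0, 1, 0, 0, 0, 0, 1, 0, 0, 0, 0, 1], "force": 35}}

```text
time: 17.18
ee_pos: [521.5, 0.3, 121.2]
eef_rot: [-2.168, -2.271, -0.001]
ft_force: [-5.9, -5.3, 17.2]
gripper_width: 0.397
grasp_force: 34.9
```

```bash
python3 - <<'E'
from h import *
np.set_printoptions(precision=1,suppress=True)
s=arm.get_state();M=R.from_rotvec(s["eef_rot"]).as_matrix();print(s["ee_pos"],s["ft_force"],s["time"],s["gripper_width"]*85,s["grasp_force"])
fs={c:arm.grab_frame(c) for c in("wrist","scene")}
for c in fs:
  for n,z in dict(clamp=141,handle=128,pointer=58,mark=46,cam_tip=148).items():
    r=arm.tip_of(n,c)[:1]
    print(c,n,[(np.round(q["centre"],1),round(q["p"],2),M.T@(at_z(c,q["centre"],z)-s["ee_pos"])) for q in r])
o=cv2.imread("pics/c8.png");a=cv2.resize(fs["scene"][215:255,285:325],(400,400),interpolation=cv2.INTER_CUBIC)
d=[cv2.phaseCorrelate(np.float32(cv2.cvtColor(o[30:200,50:270],6)),np.float32(cv2.cvtColor(a[30:200,50:270],6))),cv2.phaseCorrelate(np.float32(cv2.cvtColor(o[215:345,100:260],6)),np.float32(cv2.cvtColor(a[215:345,100:260],6)))]
print("shift of pointer / rider, 10 per px",d)
E
```

```text
[521.5   0.3 121.2] [-5.9 -5.3 17.2] 17.1833 33.71127800412525 34.94236037135124
wrist clamp [(array([277.6, 347. ]), 0.94, array([-11.8,  -3.3, -19.8]))]
wrist handle [(array([278.5, 269.5]), 0.73, array([16.3, -3. , -6.8]))]
wrist pointer [(array([418.2, 258.3]), 0.8, array([-13.5,  83.5,  63.1]))]
wrist mark [(array([378.3, 244.6]), 0.7, array([-9.4, 60.8, 75.2]))]
wrist cam_tip [(array([322.2, 361.7]), 0.69, array([-12.8,  14.1, -26.8]))]
scene clamp [(array([303.8, 189.3]), 0.78, array([ -2.6,  -6.9, -19.8]))]
scene handle [(array([310. , 193.4]), 0.96, array([13.5, -4.6, -6.8]))]
scene pointer [(array([304.6, 234.6]), 0.81, array([-6.7, 72.2, 63.1]))]
scene mark [(array([298.7, 238.1]), 0.37, array([-21.3,  72. ,  75.1]))]
scene cam_tip [(array([302.2, 194.3]), 0.5, array([-10.1,  19.1, -26.8]))]
shift of pointer / rider, 10 per px [((0.500417227104279, -0.006450119171304891), 0.9955583035975327), ((0.018739309138510407, 0.44696693532479514), 0.914081468935366)]
```

The opening of 34 mm means the lever is shut, the grip is 35 N, and neither pointer nor rider has shifted.

```bash
python3 -c "
from cell import arm
print(arm.job_done())"
```

```text
the job is handed in; nothing more can be done
None
```

The job is handed in, but no verdict came back. The timer lever went to its stop and sprang back, the pointer stands at the rider by the camera readings (to within about 3 mm), and the arm is still gripping the leg and closed cam lever at 35 N.

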